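# Sort the masala tins by their lid tags

## Robot

A 6-joint arm with a two-finger parallel gripper is mounted at the origin on the work surface. World frame = base frame: x ahead of the robot, y to its left, z up, the work surface at z = 0. Lengths are in m, angles in rad, forces in N, time in s.
With the tool pointing down it reaches from about 0.275 to 0.875 m from the base axis. Payload 12.5 kg.
Tool frame: the origin (TCP) lies on the front face of the gripper's body, between the roots of the fingers; the fingertips stand ahead of it and the grasp point (between the pads) lies 54 mm ahead of it (bot.tcp_to_tips is the z of the fingertips in the tool frame, in m); z points along the fingers, y is the direction in which the jaws open and shut (so a half turn about z gives the same grasp; the last joint's range is limited). The gripper opens to 85 mm and grips with 20 to 120 N. Pads are 22 mm wide; open, the fingers measure 114 mm over their backs; the gripper's body (76 mm by 85 mm) begins 54 mm behind the grasp point. The pads swing forward as they close: fully open they stand 13 mm farther back than shut.
Start: joints at [-1.372, 0.351, 1.652, -0, 1.139, -0.085], TCP at [0.154, -0.528, 0.304] pointing down, gripper open.
Joint ranges: [-2.75, 2.75], [-0.79, 2.1], [0.01, 2.65], [-1.57, 4.71], [0.07, 3.14], [-2.87, 2.87]. Speed limits (rad/s): [2.22, 2.22, 2.79, 3.14, 3.14, 3.14].

## Interface

Orientations are given as [roll, pitch, yaw] about the fixed x, y, z axes, in that order (R = Rz(yaw) Ry(pitch) Rx(roll)).
In Python, from rig import bot, viewer, ticket gives the robot as it stands. Calls block until the motion is done:
- bot.move_pose(position, orientation): joint-space move of the TCP to a pose.
- bot.move_straight(position, velocity=0.15, rot=None): straight line of the TCP; rot=None keeps the orientation; velocity is the mean speed in m/s.
- bot.goto_joints(angles): joint-space move.
- bot.command_gripper(opening, strength=None): opening from 0.0 (shut) to 1.0 (fully open); strength is the grip in N (None keeps the last); returns when the fingers have stopped.
- bot.sleep(seconds).
- bot.inverse_kinematics(position, orientation): joint angles nearest the present ones, or None.
- bot.sense(): the state.
- viewer.grab_frame(name): name is "scene" or "top"; returns the picture (384x512x3 uint8, blue, green, red); there is no depth.
- viewer.camera_model(name): a dict with "camera_matrix" (3x3 intrinsics, pixels), "dist_coeffs" ([k1, k2, p1, p2, k3] as OpenCV has them; the pictures are not rectified), "rvec" (rotation vector, rad) and "tvec" (3), from world to camera coordinates, as OpenCV has them. Camera axes: x right, y down, z forward; pixel columns grow to the right and rows downward; lengths in m; the calibration is good to about 2 mm. A picture is of the moment at which its call begins. camera_model takes no time and is no camera call.
A pose or a line that the arm cannot do raises bot.IKError and nothing moves.
- ticket.job_done(): hands the job in, once; it reports no verdict.
The state is a dict: "time": time; "q": joint angles; "joint_velocities": joint speeds; "joint_efforts": joint torques, N m; "eef_pos": TCP position; "orientation": TCP orientation; "force": force on the tool from outside, world axes, zero at the start; "torque": the same for the moment, N m; "width": opening from 0.0 (shut) to 1.0 (fully open).
Only numpy, scipy, OpenCV 4.12 (cv2) and the standard library are available. Lean on these libraries where they do the work, as an engineer would, in place of code of your own. Each camera call takes 0.05 s, during which the arm holds its last target. There are 200 camera calls.

## Task

Sort the five steel spice tins by the shape of the black tag on the lid: tins with a round tag are fresh and belong in the three-nest beech rack, tins with a bar tag are stale and go in the two-nest aluminium tray. One bar-tagged tin has been put in the rack by mistake and must come out to make room. Finish with one tin upright and sitting fully down in every nest, without knocking any tin over, and leave the other things on the counter where they are.

Things in the scene. Friction and masses are not known exactly. Their poses are not given: they have to be found in the camera images.
- round_a: steel spice tin, upright closed cylinder 56 mm diameter, 72 mm tall, with a 3 mm thick black tag on its flat lid (75 mm overall); 0.1 to 0.25 kg. Origin: centre of the underside, z up. ROUND tag: a disc 32 mm across. Starts in one of the three nests of the beech rack.
- round_b: steel spice tin, upright closed cylinder 56 mm diameter, 72 mm tall, with a 3 mm thick black tag on its flat lid (75 mm overall); 0.1 to 0.25 kg. Origin: centre of the underside, z up. ROUND tag: a disc 32 mm across. Starts in one of the three nests of the beech rack.
- bar_a: steel spice tin, upright closed cylinder 56 mm diameter, 72 mm tall, with a 3 mm thick black tag on its flat lid (75 mm overall); 0.1 to 0.25 kg. Origin: centre of the underside, z up. BAR tag: a straight bar 48 x 11 mm. Starts in one of the three nests of the beech rack.
- round_c: steel spice tin, upright closed cylinder 56 mm diameter, 72 mm tall, with a 3 mm thick black tag on its flat lid (75 mm overall); 0.1 to 0.25 kg. Origin: centre of the underside, z up. ROUND tag: a disc 32 mm across. Starts standing on the counter, among the canister, the tumbler and another tin.
- bar_b: steel spice tin, upright closed cylinder 56 mm diameter, 72 mm tall, with a 3 mm thick black tag on its flat lid (75 mm overall); 0.1 to 0.25 kg. Origin: centre of the underside, z up. BAR tag: a straight bar 48 x 11 mm. Starts standing on the counter, among the canister, the tumbler and another tin.
- rack: low beech rack fixed to the counter, 236 mm long (its x) and 84 mm wide (its y), with three square open-topped nests in a row along x, each 68 mm inside, 76 mm between centres; walls 8 mm thick, 22 mm high above the counter; nest floors 6 mm above it. It may stand left or right. Origin: centre of the underside.
- tray: low aluminium tray fixed to the counter, 156 mm long (its x) and 80 mm wide (its y), with two square open-topped nests in a row along x, each 72 mm inside, 76 mm between centres; walls 4 mm thick, 22 mm high above the counter; nest floors 6 mm above it. On the other side from the rack. Origin: centre of the underside.
- rack_nest0 (a point): centre of the floor of nest 0 of the rack (0 at its -x end, 2 at its +x end); axes as the rack's
- rack_nest1 (a point): centre of the floor of nest 1 of the rack (0 at its -x end, 2 at its +x end); axes as the rack's
- rack_nest2 (a point): centre of the floor of nest 2 of the rack (0 at its -x end, 2 at its +x end); axes as the rack's
- tray_nest0 (a point): centre of the floor of nest 0 of the tray (0 at its -x end, 1 at its +x end); axes as the tray's
- tray_nest1 (a point): centre of the floor of nest 1 of the tray (0 at its -x end, 1 at its +x end); axes as the tray's
- canister: bystander: green plastic canister with clip-on lid, 84 mm diameter (89 mm over the two clips), 128 mm tall, origin centre of underside
- tumbler: bystander: open steel tumbler without lid or tag, 68 mm diameter at the rim, 95 mm tall, origin centre of underside
- board: bystander: round beech chapati board, 200 mm diameter, 22 mm thick, at the far side; origin centre of underside
- pin: bystander: steel rolling pin lying on the board along its own x, 250 mm long, 34 mm diameter; origin under its middle
- saucer: bystander: white ceramic saucer, 140 mm diameter, 18 mm tall, origin centre of underside
- spatula: bystander: flat aluminium spatula, 260 mm long along its own x, lying on the counter
Not all that is in view belongs to the job. Leave any green or purple look-alike of the bar_b alone. Leave any purple or turquoise look-alike of the round_c alone.

How it is judged:
At the end, for the whole second after the job is handed in: All three round-tagged tins stand in the rack's nests and both bar-tagged tins in the tray's nests: each within 14 mm of a nest's centre, its underside within 5 mm of the nest floor, upright within 0.1 rad, at rest (((horizontal distance between round_a and rack_nest0 below 0.014 m and z of round_a in the frame of rack_nest0 below 0.005 m) or (horizontal distance between round_a and rack_nest1 below 0.014 m and z of round_a in the frame of rack_nest1 below 0.005 m) or (horizontal distance between round_a and rack_nest2 below 0.014 m and z of round_a in the frame of rack_nest2 below 0.005 m)) and angle between each of round_a, round_b, round_c, bar_a, bar_b's own z axis and vertical below 0.1 rad and linear speed of each of round_a, round_b, round_c, bar_a, bar_b below 0.02 m/s and ((horizontal distance between round_b and rack_nest0 below 0.014 m and z of round_b in the frame of rack_nest0 below 0.005 m) or (horizontal distance between round_b and rack_nest1 below 0.014 m and z of round_b in the frame of rack_nest1 below 0.005 m) or (horizontal distance between round_b and rack_nest2 below 0.014 m and z of round_b in the frame of rack_nest2 below 0.005 m)) and ((horizontal distance between round_c and rack_nest0 below 0.014 m and z of round_c in the frame of rack_nest0 below 0.005 m) or (horizontal distance between round_c and rack_nest1 below 0.014 m and z of round_c in the frame of rack_nest1 below 0.005 m) or (horizontal distance between round_c and rack_nest2 below 0.014 m and z of round_c in the frame of rack_nest2 below 0.005 m)) and ((horizontal distance between bar_a and tray_nest0 below 0.014 m and z of bar_a in the frame of tray_nest0 below 0.005 m) or (horizontal distance between bar_a and tray_nest1 below 0.014 m and z of bar_a in the frame of tray_nest1 below 0.005 m)) and ((horizontal distance between bar_b and tray_nest0 below 0.014 m and z of bar_b in the frame of tray_nest0 below 0.005 m) or (horizontal distance between bar_b and tray_nest1 below 0.014 m and z of bar_b in the frame of tray_nest1 below 0.005 m))); the robot touches nothing.
It fails at once if the canister, tumbler, board, rolling pin, saucer or spatula is shifted by more than 30 mm (distance of any of canister, tumbler, board, pin, saucer, spatula from where it was at the start of the episode above 0.03 m).
It fails at once if a tin is knocked over (tilted more than 0.8 rad) (angle between any of round_a, round_b, round_c, bar_a, bar_b's own z axis and vertical above 0.8 rad).
It also fails if it takes over 72 s, if anything falls off the work surface, if the arm or the gripper's body presses on something with over 40 N, if the wrist force passes 120 N, or if a joint passes its speed limit or range.

## Working session

There is one attempt and no reset: what is moved stays moved. The work goes in short steps, each a Python script; the robot and the scene stay as the last script left them, time stands still between calls to the robot, and variables do not carry over. Pictures are saved under pics/ and viewed, about 8 in all and at most 12, crops included, and the job is handed in when it is done.

```bash
ls; mkdir -p pics; python3 - <<'E'
from rig import bot, viewer
import cv2,numpy as np
for n in("top","scene"):
    f=viewer.grab_frame(n); cv2.imwrite(f"pics/{n}0.png",f); cv2.imwrite(f"pics/{n}0x.png",cv2.resize(f,(800,600),interpolation=cv2.INTER_CUBIC))
    m=viewer.camera_model(n); print(m); R=cv2.Rodrigues(np.array(m["rvec"],float))[0]; print(-R.T@np.array(m["tvec"]).ravel())
print(bot.sense(),bot.tcp_to_tips)
E
```

```text
pics
{'camera_matrix': array([[365.29594214,   0.        , 252.89412625],
       [  0.        , 365.29594214, 188.07137896],
       [  0.        ,   0.        ,   1.        ]]), 'dist_coeffs': array([-0.07481531,  0.        ,  0.        ,  0.        ,  0.        ]), 'rvec': array([ 2.17290577, -2.16521975,  0.16660383]), 'tvec': array([0.0280641 , 0.55652247, 1.08763417])}
[0.41545075 0.06056456 1.14768704]
{'camera_matrix': array([[397.02409042,   0.        , 258.09419927],
       [  0.        , 397.02409042, 194.13385879],
       [  0.        ,   0.        ,   1.        ]]), 'dist_coeffs': array([-0.12236262,  0.        ,  0.        ,  0.        ,  0.        ]), 'rvec': array([ 2.30702054,  0.95246339, -0.35907725]), 'tvec': array([-0.4550675 , -0.24389012,  1.37875398])}
[ 1.08167708 -0.4108825   0.91031952]
{'time': 0.1, 'q': array([-1.37161477e+00,  3.51218546e-01,  1.65237098e+00,  1.25523549e-05,
        1.13913850e+00, -8.45743357e-02]), 'joint_velocities': array([ 0.0004823 , -0.00085106, -0.00107454,  0.001122  ,  0.00239073,
       -0.00072303]), 'joint_efforts': array([ 5.08950197e-04, -5.06831431e+01, -2.91877824e+01, -5.90005357e-05,
        2.65991555e-03, -2.12939221e-05]), 'eef_pos': array([ 0.15397389, -0.52776557,  0.30338826]), 'orientation': array([-3.14046229e+00, -1.07263977e-04,  2.83750573e-01]), 'force': array([-0.73863542, -0.34656804, -0.9646166 ]), 'torque': array([-0.06912692, -0.0059604 ,  0.01479694]), 'width': 0.9983218893179523} 0.0726
```

View pics/top0x.png

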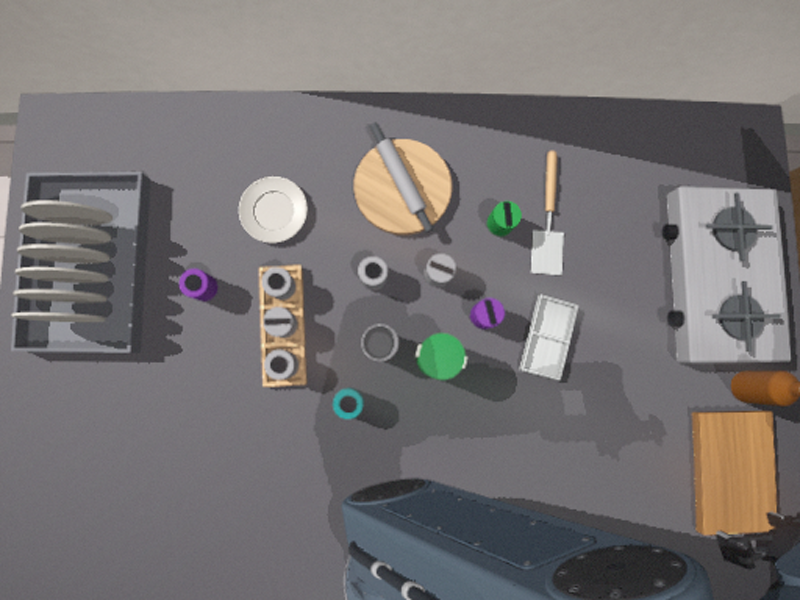

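View pics/scene0x.png

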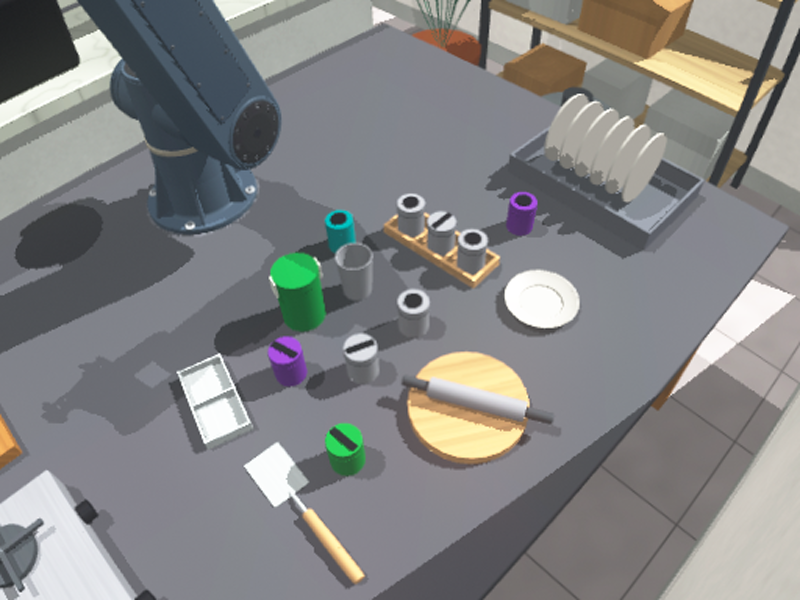

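Candidates (pixels in the enlarged top view):
- **Steel, round tag, on counter:** (373,270), which is round_c.
- **Steel, bar tag, on counter:** (441,268), which is bar_b.
- **Rack:** round (278,283), bar (279,322) which is bar_a, round (280,364).
- **Not wanted:** purple bar (487,313), green bar (507,216), turquoise round (348,404), purple round (197,283), and the tagless tumbler (380,343).

The rack is on the left and the tray on the right, near (549,337).

```bash
cat > h.py <<'E'
import cv2,numpy as np
from rig import bot, viewer
def ray(n,px,z):
    m=viewer.camera_model(n);R=cv2.Rodrigues(m["rvec"])[0];C=-R.T@np.ravel(m["tvec"])
    u=cv2.undistortPoints(np.array(px,float).reshape(-1,1,2),m["camera_matrix"],m["dist_coeffs"])[:,0]
    d=np.c_[u,np.ones(len(u))]@R
    return (C+d*((z-C[2])/d[:,2])[:,None])[:,:2]
def tag(f,n,px,z,r=12,th=75):
    "centroid of the dark tag blob nearest px (full-res pixels) -> world xy"
    g=cv2.cvtColor(f,cv2.COLOR_BGR2GRAY);x,y=map(int,px)
    k,l,s,c=cv2.connectedComponentsWithStats((g[y-r:y+r+1,x-r:x+r+1]<th).astype(np.uint8))
    i=l[r-2:r+3,r-2:r+3].max(); p=c[i]+[x-r,y-r]
    return p,s[i,4],ray(n,p,z)[0]
E
python3 - <<'E'
from h import *
f=cv2.imread("pics/top0.png");s=cv2.imread("pics/scene0.png");k=1.5625
for nm,p,q,z in(("bar_b",(441,268),(360,346),.075),("round_c",(373,270),(413,300),.075),("r_up",(278,283),(472,237),.081),("bar_a",(279,322),(442,222),.081),("r_dn",(280,364),(410,202),.081)):
    for n,im,c in(("top",f,p),("scene",s,q)):
        P,a,w=tag(im,n,np.array(c)/k,z); print(nm,n,P.round(1),a,w.round(4))
hsv=cv2.cvtColor(f,cv2.COLOR_BGR2HSV)
def roi(m,x0,y0,x1,y1):
    o=np.zeros_like(m);a=[int(v/k) for v in(x0,y0,x1,y1)];o[a[1]:a[3],a[0]:a[2]]=m[a[1]:a[3],a[0]:a[2]];return o
R=roi(cv2.inRange(hsv,(8,70,90),(28,255,255)),245,250,320,400)
T=roi(cv2.inRange(hsv,(0,0,150),(180,60,255)),510,282,595,395)
for nm,m in(("rack",R),("tray",T)):
    pts=np.argwhere(m)[:,::-1].astype(np.float32); w=ray("top",pts,.022).astype(np.float32)
    r=cv2.minAreaRect(w); b=cv2.boxPoints(r); print(nm,r,len(pts)); print(b.round(4))
for nm,x,y,z in(("canister",441,356,.128),("tumbler",380,343,.095),("purplebar",487,313,.075)):print(nm,ray("top",[[x/k,y/k]],z))
o=np.hstack([cv2.resize(f[160:255,150:310],(800,475),interpolation=cv2.INTER_CUBIC)])
cv2.imwrite("pics/crop1.png",o)
b=f.copy();b[R>0]=(0,0,255);b[T>0]=(0,0,255);cv2.imwrite("pics/mask1.png",cv2.resize(b[155:260,155:385],(800,365),interpolation=cv2.INTER_NEAREST))
E
```

```text
bar_b top [281.6 170.8] 23 [ 0.6037 -0.0546]
bar_b scene [229.5 221.6] 51 [ 0.6037 -0.0597]
round_c top [238.4 172.7] 75 [0.5971 0.0742]
round_c scene [263.9 192. ] 72 [0.5977 0.0721]
r_up top [176.3 179.6] 74 [0.5745 0.257 ]
r_up scene [302.1 152.2] 51 [0.5752 0.2547]
bar_a top [177.5 205.4] 33 [0.4985 0.2513]
bar_a scene [282.1 140.7] 28 [0.4997 0.2494]
r_dn top [177.8 233. ] 73 [0.4182 0.2484]
r_dn scene [262.2 128.8] 48 [0.4187 0.2458]
rack ((0.4958770275115967, 0.2530340850353241), (0.23863191902637482, 0.08655239641666412), 3.657761812210083) 1044
[[0.374  0.2886]
 [0.3796 0.2022]
 [0.6177 0.2175]
 [0.6122 0.3038]]
tray ((0.4738551676273346, -0.27669087052345276), (0.0852668359875679, 0.15916746854782104), 73.97423553466797) 1337
[[ 0.3856 -0.2957]
 [ 0.5386 -0.3396]
 [ 0.5621 -0.2577]
 [ 0.4091 -0.2137]]
canister [[ 0.43333781 -0.04940599]]
tumbler [[0.45752334 0.05939911]]
purplebar [[ 0.51559649 -0.1434534 ]]
```

View pics/crop1.png

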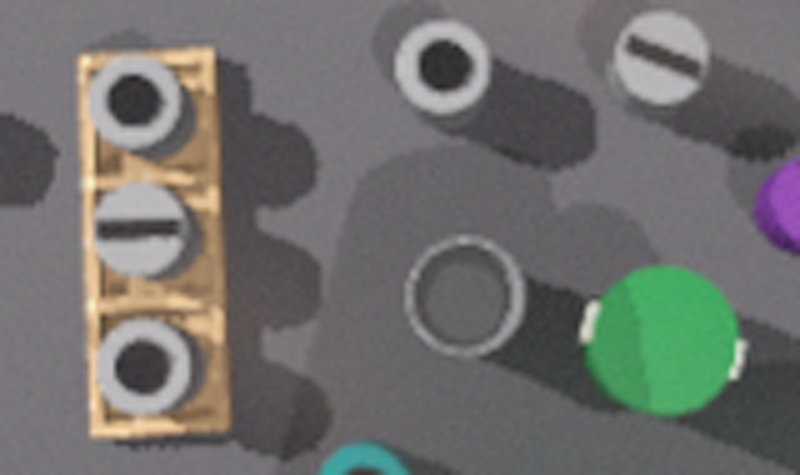

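View pics/mask1.png

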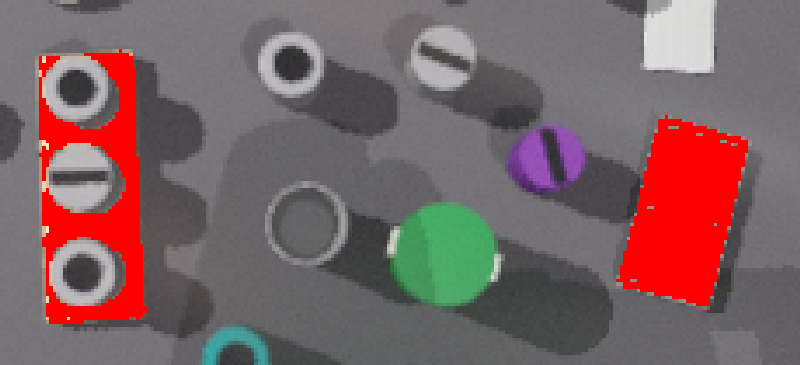

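The crop confirms bar_b (crop 661,57), round_c (443,66) and bar_a in the rack's middle nest (138,228). The masks cover the rack and tray cleanly. I'll move bar_b to the far tray nest first.

```bash
cat >> h.py <<'E'
RC,RY=np.array([.496,.2542]),.064
TC,TY=np.array([.473,-.2787]),-.279
ax=lambda a:np.array([np.cos(a),np.sin(a)])
HI=.28
def pick(xy,yaw,zf,first=False):
    bot.command_gripper(1.0)
    o=[np.pi,0,yaw]
    bot.move_pose([*xy,HI],o)
    bot.move_straight([*xy,.150],.25); bot.move_straight([*xy,.104+zf],.1)
    bot.command_gripper(0.0,40); s=bot.sense(); print("grip width",s["width"],s["force"],s["time"])
    bot.move_straight([*xy,HI],.2); print("lifted",bot.sense()["width"],bot.sense()["force"].round(2))
def place(xy,yaw,zf):
    p=bot.sense()["eef_pos"]
    n=max(1,int(np.ceil(np.linalg.norm(xy-p[:2])/.3)))
    bot.move_straight([*xy,HI],.25,[np.pi,0,yaw])
    bot.move_straight([*xy,.150],.2); bot.move_straight([*xy,.106+zf],.06)
    s=bot.sense(); print("down",s["eef_pos"].round(4),s["force"].round(2))
    bot.command_gripper(.82); bot.move_straight([*xy,HI],.2); print("t",bot.sense()["time"])
E
sed -i '/n=max(1/d;/p=bot.sense/d' h.py
python3 - <<'E'
from h import *
pick(np.array([.6035,-.057]),0,0)
place(TC+.038*ax(TY),TY,.006)
cv2.imwrite("pics/top1.png",viewer.grab_frame("top"));f=viewer.grab_frame("scene");cv2.imwrite("pics/scene1.png",cv2.resize(f,(800,600)))
E
```

```text
grip width 0.642323356165328 [-0.30436364  1.41691008  5.60521739] 4.3083
lifted 0.6487013570778468 [ 0.06  0.07 -2.73]
down [ 0.5095 -0.2892  0.1118] [ 1.07  0.85 -1.81]
t 9.3667
```

View pics/scene1.png

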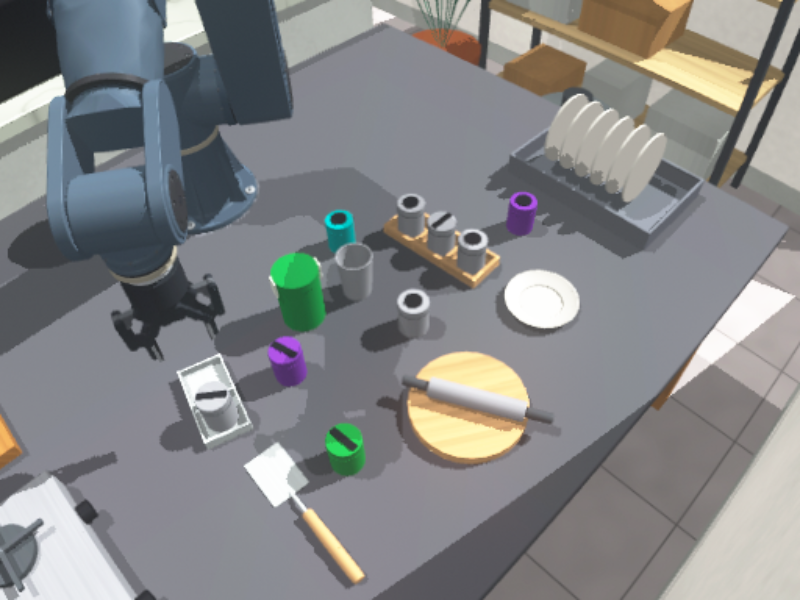

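bar_b stands upright in the far tray nest, with its lid at (212,395). Next is bar_a.

```bash
python3 - <<'E'
from h import *
s=viewer.grab_frame("scene");print("bar_b now",tag(s,"scene",(135,252),.081))
pick(np.array([.499,.2508]),RY,.006)
place(TC-.038*ax(TY),TY,.006)
f=viewer.grab_frame("scene");cv2.imwrite("pics/scene2.png",cv2.resize(f,(800,600)))
print("bar_a",tag(f,"scene",(124,237),.081))
E
```

```text
bar_b now (array([135.28571429, 252.28571429]), np.int32(63), array([ 0.51043384, -0.28752037]))
grip width 0.6436236528745685 [-1.50278047 -0.6721665   5.1149901 ] 13.375
lifted 0.6456997176004061 [ 0.58 -0.24 -1.37]
down [ 0.4365 -0.2682  0.1118] [ 0.09 -0.01 -1.56]
t 19.4917
bar_a (array([123.87719298, 237.65263158]), np.int32(570), array([ 0.45364461, -0.28430486]))
```

View pics/scene2.png

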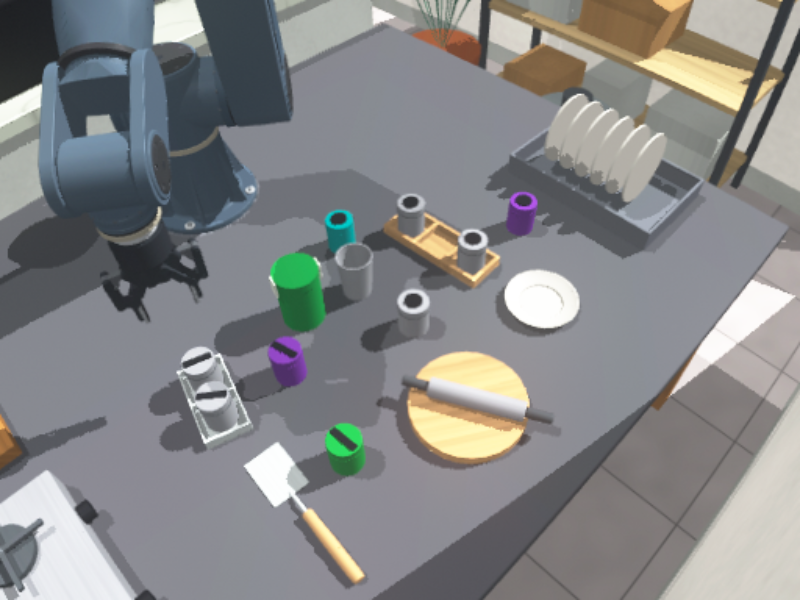

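Both bars are in the tray, with lids at (199,360) and (212,395); the bar_a centroid printed was only a mask spill. The middle rack nest is free at (437,243), so round_c goes there.

```bash
python3 - <<'E'
from h import *
pick(np.array([.5974,.0732]),0,0)
place(RC,RY,.006)
bot.goto_joints([-1.372,.351,1.652,0,1.139,-.085]); 
t=viewer.grab_frame("top");s=viewer.grab_frame("scene")
cv2.imwrite("pics/top3.png",t)
nest={"bar_b":TC+.038*ax(TY),"bar_a":TC-.038*ax(TY),"round_c":RC,"r_up":RC+.076*ax(RY),"r_dn":RC-.076*ax(RY)}
for n in("top","scene"):
    m=viewer.camera_model(n);im=t if n=="top" else s
    for k,v in nest.items():
        p=cv2.projectPoints(np.array([[*v,.081]]),m["rvec"],m["tvec"],m["camera_matrix"],m["dist_coeffs"])[0].ravel()
        P,a,w=tag(im,n,p.round(),.081,9,85); print(n,k,a,"err mm",((w-v)*1000).round(1))
print(bot.sense()["time"])
cv2.imwrite("pics/end.png",np.vstack([cv2.resize(t[155:260,155:385],(650,297),interpolation=cv2.INTER_CUBIC),cv2.resize(s[105:300,90:340],(650,300+0),interpolation=cv2.INTER_CUBIC)]))
E
```

```text
grip width 0.6458103244844415 [-1.43952188 -0.41079399  6.74734542] 22.925
lifted 0.644456962589125 [-1.18  0.04 -1.22]
down [0.496  0.2542 0.1118] [ 0.62 -1.02 -1.06]
t 27.8167
top bar_b 39 err mm [-0.7  1.5]
top bar_a 46 err mm [-0.2  1.4]
top round_c 79 err mm [-0.8  0.5]
top r_up 77 err mm [ 2.5 -2.3]
top r_dn 81 err mm [-2.5 -1. ]
scene bar_b 66 err mm [0.5 1. ]
scene bar_a 59 err mm [ 0.5 -1. ]
scene round_c 49 err mm [ 0.1 -1.2]
scene r_up 56 err mm [ 3.2 -3.8]
scene r_dn 50 err mm [-1.1 -4. ]
30.9167
```

View pics/end.png

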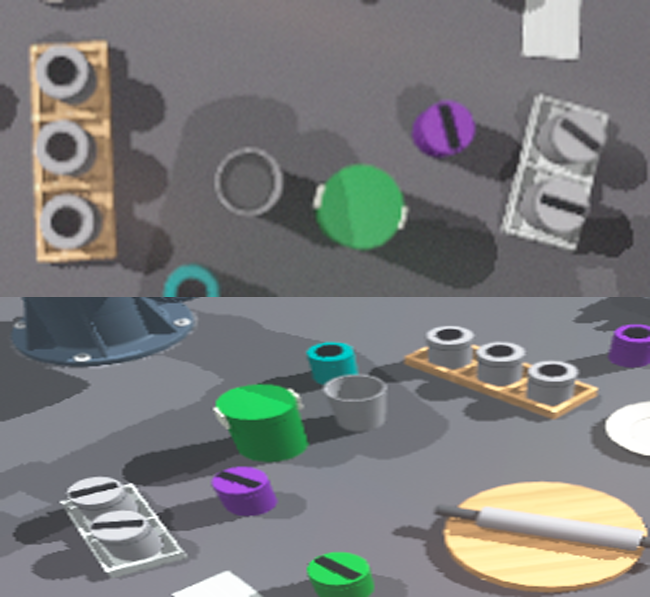

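The rack holds three round-tagged tins (lids near (62,70), (62,147), (68,222)) and the tray two bar-tagged ones ((578,137), (562,207)). All are upright, and everything else stands where it was.

```bash
python3 -c "
from rig import ticket
print(ticket.job_done())"
```

```text
the job is handed in; nothing more can be done
None
```

The job is handed in at about 31 s of robot time: all three round-tagged tins are in the rack and both bar-tagged tins are in the tray. I moved bar_b and then bar_a (from the rack's middle nest) into the tray, then round_c into the freed rack nest.

**Last checks:**
- **Position:** with the arm parked clear, both cameras put every tag within about 5 mm of its estimated nest centre. The three tins I moved are within about 2 mm.
- **Height and tilt:** the two views agree to about 3 mm when the lids are taken at nest height, and the pictures show every tin upright. I did not measure height or tilt directly.
- **Other objects:** the canister, tumbler, board, pin and look-alikes look unmoved in the pictures. I did not measure them, and the last view shows only part of the saucer and spatula.
- **Failed check:** one bar_a reading partway through was wrong because the dark mask spilled into the background. The final measurement of bar_a was clean.

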